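# Log overhauled parts into the tool chest

### The arm

A 6-joint arm with a two-finger parallel gripper is mounted at the origin on the work surface. World frame = base frame: x ahead of the robot, y to its left, z up, the work surface at z = 0. Lengths are in m, angles in rad, forces in N, time in s.
With the tool pointing down it reaches from about 0.325 to 1 m from the base axis. Payload 5.1 kg.
Tool frame: the origin (TCP) lies on the centre line of the jaws, within the pads' length; the fingertips stand arm.tips_ahead ahead of it and the grasp point (between the pads) lies 3 mm ahead of it (arm.tips_ahead is the distance from the TCP to the fingertips, in m); y points along the fingers, z is the direction in which the jaws open and shut, and the axes are right-handed (so a half turn about y gives the same grasp; the last joint's range is limited). The gripper opens to 85 mm and grips with 20 to 120 N. Pads are 22 mm wide; open, the fingers measure 114 mm over their backs; the gripper's body (76 mm by 85 mm) begins 54 mm behind the grasp point. The pads swing forward as they close: fully open they stand 13 mm farther back than shut.
Start: joints at [-1.376, 0.124, 1.65, -0, 1.367, -0.083], TCP at [0.178, -0.625, 0.253] pointing down, gripper open.
Joint ranges: [-2.61, 2.61], [-1.02, 2.33], [0.03, 2.71], [-1.35, 4.49], [0.32, 2.68], [-2.91, 2.91]. Speed limits (rad/s): [2.57, 2.57, 3.14, 3.14, 3.14, 3.14].

### API

Orientations are given as a rotation vector (axis times angle).
In Python, from workcell import arm gives the robot as it stands.
- The arm moves only by the tool drive_tool, never from a script. Its argument "moves" is a list of rows, each a list of 7 numbers: the shift along the tool's x, y, z in m, then the turn, a rotation vector about the tool's x, y, z in degrees, then the opening, from 0 (shut) to 1 (fully open). A call has 1 to 12 rows; each row shifts and turns the pose as measured when the row begins, along the tool's axes as they then stand; what a row does not reach is not made up. A row lasts 1/10 s, in which the tool goes at most 50 mm and 8.59 degrees, less where a joint would pass 70% of its speed; a pose out of reach is approached as far as the arm can. A call is refused whole if a number of a shift passes 0.05 or a number of a turn 8.59, either way. A call with a gripper value outside its range is refused whole. The fingers move at their own pace and stop on an object; "grip_force" is the grip in N (left out, the last holds). Time passes only in rows, so rows that do not move let the fingers close. It gives the time, the measured TCP pose, the force and the opening at its end, in the units of the state.
- arm.observe(): the state, without advancing time (a new reading comes with each control period).
- arm.get_image(name): name is "scene" or "top" or "wrist"; returns a dict with "pixels" (420x560x3 uint8, blue, green, red), "camera_matrix" (3x3 intrinsics, pixels), "dist" ([k1, k2, p1, p2, k3] as OpenCV has them; the pictures are not rectified), "xyz" and "rotation" of the camera in the world; the wrist camera has in their place "hand_eye" (4x4, takes a point from camera to tool coordinates, whose origin is the TCP and whose axes are the tool frame's). Camera axes: x right, y up, looking along -z (the intrinsics and any distortion apply to the point x, -y, -z); pixel columns grow to the right and rows downward; lengths in m; the calibration is good to about 2 mm. A picture is of the moment at which its call begins: read the wrist's pose just before it. There is no depth.
- arm.job_done(): hands the job in, once; it reports no verdict.
Trained networks look in the newest picture that a camera, given by its name, has taken for a name from the list of things; names that differ only in an ending like _2 or _b are one class to them, and where a whole thing is asked for, a point or a joint stands for the part that bears it (a point fixed in the world has none). Each returns a list of dicts, best first, with "confidence" (0 to 1); they miss things now and then, are a little off and sometimes report something else, mostly with a low value. They report only what shows in the picture. A call takes as long as a camera call. They do not tell look-alikes from the thing itself.
- arm.cut_out(name, camera): "pixels" (420x560 bool, what is visible of it).
- arm.place_of(name, camera): "xyz" ([x, y, z] in m, in the coordinates of the camera as it stood for that picture, good to about 4 mm: a listed point, or the origin of a listed thing).
The state is a dict: "t": time; "joint_pos": joint angles; "joint_vel": joint speeds; "joint_torque": joint torques, N m; "position": TCP position; "ee_rot": TCP orientation; "wrist_force": force on the tool from outside, world axes, zero at the start; "ft_torque": the same for the moment, N m; "grip_width": opening from 0.0 (shut) to 1.0 (fully open).
Only numpy, scipy, OpenCV 4.12 (cv2) and the standard library are available. Lean on these libraries where they do the work, as an engineer would, in place of code of your own. Each camera call takes 0.05 s, during which the arm holds its last target. There are 200 camera calls.

### The job

Put the overhauled engine parts away and log them: zero the bench counter by pushing its red reset slide fully along and letting it spring back, then lay every part from the mat into the open drawer of the red tool chest (do not drop them from above) and press the counter's lever fully down once for each part put away. When all are in, push the drawer fully shut, and leave the bottle, hammer and spanner where they are.

Things in the scene. Friction and masses are not known exactly. Their poses are not given: they have to be found in the camera images.
- counter: Green bench stroke counter, bolted down: foot plate 230 x 150 mm, housing 165 x 130 mm with its flat top 65 mm above the bench, round white dial with red needle on top. Origin on the bench under the dial's centre; z up; -x points over the lever (towards the robot), +y is to the left looking along +x. The housing reaches from 60 mm in front of the origin (-x) to 105 mm behind it.
- lever_pad (a point): Centre of the top face of the black pad (36 mm along the lever, 46 mm across) of the counter's press lever, sticking out in front of the housing, 124 mm from the counter's origin along its -x, about 74 mm above the bench at rest. Pressed straight down it travels 27 mm to a hard stop, with 2 N at first and 5 to 6 N at the stop, and springs back up when let go.
- lever (a joint): Angle of the press lever: 0 at rest (up), 0.30 rad fully down at its stop. Sprung back to 0.
- tally (a joint): Angle of the dial needle: 0 at the green mark, then 0.5 rad a count, clockwise from above, five counts at most. Each full press of the lever and its return moves it on by one; a press of less than about three quarters of the stroke does not count. Held by friction. It starts at a left-over count; the reset slide takes it to 0 (within 0.1).
- reset_tab (a point): Centre of the upright red tab of the counter's reset slide: 26 mm (counter x) x 14 mm (counter y, the way it slides) x 26 mm high, standing on the housing top (from 66 to 92 mm above the bench), 83 mm behind the dial's centre. At rest it is near the -y end of its slot.
- reset_slide (a joint): Travel of the reset slide: 0 at rest, 0.0585 m at its end; pushed along the counter's +y axis. Its spring (2 N at rest, 6 N at the end, plus up to 4 N to turn the needle) returns it at once when let go. The needle reads 0 only when it has gone to its end; until it is back it blocks the counter.
- drawer (a joint): How far in m the top drawer of the red tool chest (fixed, 340 deep x 320 wide x 185 mm high, flat top, a few fixed things on its rear half) is pushed in from fully open: 0 fully open, 0.24 fully shut; it starts at 0 to 0.02. Slides stiffly (1.5 N friction plus 5 N per m/s), no spring.
- drawer_floor (a point): Centre of the open drawer's floor (black liner), 100 mm above the bench; -x points to the drawer's front (it opens to -x), y across, z up. Inside: x -140 to +134 mm, y +-140 mm; side and back walls 58 mm above the floor, front panel 70 mm. The chest's roof (73 mm clear over the floor, its top at 85 mm) begins at x = 0.10 m - (value of joint drawer) in this frame. Parts up to 60 mm high go in.
- drawer_lip (a point): Middle of the outer edge of the aluminium pull lip along the top of the drawer's front: 290 mm wide, 8 mm thick, sticks out 20 mm from the red front panel, 164 mm above the bench. Push here along the drawer's +x to shut it.
- piston_mid (a point): Centre of a bare aluminium piston standing upright with three dark ring grooves: 54 mm diameter, 50 mm high, 0.25 kg. z up along its axis. May be absent.
- gear_mid (a point): Centre of a steel gear lying flat, z up: toothed disc 72 mm over the teeth and 20 mm thick, with a hub 32 mm in diameter standing up from it to 40 mm in all (20 mm of hub above the disc). This point is 20 mm above its underside, at the disc's upper face. 0.35 kg. Best gripped by the hub. May be absent.
- conrod_mid (a point): Point in the shank of a steel connecting rod lying flat, half-way up (9 mm): 133 mm long along x, 18 mm thick; shank 18 mm wide along y, free between x = -16 and +31 mm; big end 52 mm across at x = -42 mm, small end 34 mm across at x = +48 mm. 0.3 kg. May be absent.
- starter_mid (a point): Centre of a grey starter motor lying down, 26 mm above its underside: body 46 mm in diameter along x from -48 to +30 mm (dark end cap to -62), a flat aluminium flange 68 mm wide and 30 mm high at x = +34 mm, nose 28 mm in diameter with a brass pinion to +72 mm; 49 mm high. 0.6 kg. Grip across y at the body. May be absent.
- carton_mid (a point): Centre of a yellow cardboard box with a boxed bearing, 90 (x) x 60 (y) x 36 mm high, white and blue bands, 0.25 kg. May be absent.
- oil_bottle: Bystander: green oil bottle, 68 mm diameter, 190 mm high, origin under its centre. (A fixed gearbox casing, up to 0.19 m high, stands on the far side of the bench beyond x = 0.82 m.)
- hammer: Bystander: hammer with a wooden handle, 260 mm long, lying on the bench; origin under the middle of its length, head to its +x.
- spanner: Bystander: steel spanner, 180 mm long, lying on the bench; origin under the middle of its length, x along it.
Things that resemble listed ones, but are neither listed nor needed, are in the scene too. What is meant by the part that bears starter_mid is not orange or purple, and is the smaller of those in its own colour.

How it is judged:
By the outcome, as a careful person would: the job done as asked, in the order asked, and still so for the second after the job is handed in, with the robot touching nothing.
Of piston, gear, conrod, starter, carton only 3 to 4 are there at a start; the rules pass over those that are not, and their reading is None.
At some moment in a run one of piston, gear, conrod, starter, carton may be knocked a few centimetres aside while the robot is not near it.
It also fails if it takes over 210 s, if anything falls off the work surface, if the arm or the gripper's body presses on something with over 40 N, if the wrist force passes 120 N, or if a joint passes its speed limit or range.

## Working session

There is one attempt and no reset: what is moved stays moved. The work goes in short steps, Python scripts to look and compute and a tool call to move; the robot and the scene stay as the last step left them, time stands still between calls to the robot, and variables do not carry over. Pictures are saved under pics/ and viewed, about 12 in all and at most 16, crops included, and the job is handed in when it is done.

Besides the shell and the picture viewer there is one more tool, called after "Emit:" as name(argument=value, ...) on one line, values as JSON. drive_tool: Moves the arm, as the interface text tells. Its arguments: {"type":"object","properties":{"moves":{"type":"array"},"grip_force":{"type":"number"}},"required":["moves"]}

```bash
ls; mkdir -p pics
cat > h.py <<'E'
from workcell import arm
import numpy as np, cv2
from scipy.spatial.transform import Rotation as R
def snap(cam,fn=None):
    s=arm.observe(); im=arm.get_image(cam)
    if 'hand_eye' in im:
        T=np.eye(4);T[:3,:3]=R.from_rotvec(s['ee_rot']).as_matrix();T[:3,3]=s['position']
        im['T']=T@np.array(im['hand_eye'])
    else:
        T=np.eye(4);r=np.array(im['rotation']);T[:3,:3]=r if r.shape==(3,3) else R.from_rotvec(r).as_matrix();T[:3,3]=im['xyz'];im['T']=T
    if fn: cv2.imwrite('pics/'+fn,im['pixels'])
    return im
def ray(im,u,v,z):
    p=cv2.undistortPoints(np.array([[[u,v]]],float),np.array(im['camera_matrix']),np.array(im['dist']))[0,0]
    d=im['T'][:3,:3]@np.array([p[0],-p[1],-1]);o=im['T'][:3,3]
    return o+d*(z-o[2])/d[2]
def proj(im,P):
    q=np.linalg.inv(im['T'])@np.append(P,1)
    return cv2.projectPoints(np.array([[q[0],-q[1],-q[2]]]),np.zeros(3),np.zeros(3),np.array(im['camera_matrix']),np.array(im['dist']))[0][0,0]
def places(im,cam,names):
    for n in names:
        for d in arm.place_of(n,cam)[:4]:
            w=(im['T']@np.append(d['xyz'],1))[:3]
            print(n,cam,round(d['confidence'],2),w.round(3),proj(im,w).round(0))
def st():
    s=arm.observe();print('t',s['t'],'pos',np.round(s['position'],4),'grip',s['grip_width'],'F',np.round(s['wrist_force'],1));print(R.from_rotvec(s['ee_rot']).as_matrix().round(3))
E
python3 - <<'E'
from h import *
st();print(arm.tips_ahead)
N='counter lever_pad reset_tab drawer_floor drawer_lip piston_mid gear_mid conrod_mid starter_mid carton_mid oil_bottle hammer spanner'.split()
for c in('top','scene'):
    im=snap(c,c+'0.png');print(im['T'].round(3));places(im,c,N)
E
```

```text
pics
t 0.0 pos [ 0.1781 -0.6245  0.252 ] grip 0.9995943345810998 F [ 0.3  0.3 -0.1]
[[-0.962 -0.     0.274]
 [-0.274  0.002 -0.962]
 [-0.    -1.    -0.002]]
0.022
[[-0.008  0.995 -0.098  0.32 ]
 [-1.    -0.008  0.007 -0.118]
 [ 0.006  0.098  0.995  1.472]
 [ 0.     0.     0.     1.   ]]
counter top 0.64 [ 0.45  -0.356  0.006] [354. 219.]
counter top 0.35 [ 0.348 -0.285  0.076] [335. 252.]
lever_pad top 0.59 [ 0.349 -0.287  0.076] [335. 251.]
reset_tab top 0.36 [ 0.497 -0.431  0.082] [383. 201.]
drawer_floor top 0.56 [0.548 0.392 0.098] [105. 185.]
drawer_floor top 0.51 [ 0.511 -0.14   0.027] [285. 200.]
drawer_lip top 0.95 [0.395 0.293 0.164] [130. 236.]
piston_mid top 0.54 [0.698 0.012 0.027] [236. 141.]
gear_mid top 0.88 [ 0.707 -0.137  0.019] [283. 138.]
starter_mid top 0.97 [ 0.467 -0.639  0.042] [448. 212.]
starter_mid top 0.76 [ 0.506 -0.142  0.025] [286. 201.]
starter_mid top 0.76 [0.322 0.149 0.026] [191. 262.]
starter_mid top 0.66 [ 0.162 -0.327  0.037] [348. 314.]
oil_bottle top 0.63 [0.71  0.176 0.003] [185. 139.]
oil_bottle top 0.25 [ 0.351 -0.284  0.079] [334. 251.]
hamm
[... 613 characters left out ...]
 0.73 [0.544 0.384 0.098] [451. 258.]
drawer_floor scene 0.69 [ 0.507 -0.134  0.028] [272. 241.]
drawer_lip scene 0.82 [0.4   0.292 0.163] [418. 207.]
piston_mid scene 0.71 [0.693 0.017 0.026] [309. 292.]
gear_mid scene 0.73 [0.398 0.292 0.162] [418. 206.]
gear_mid scene 0.7 [ 0.703 -0.131  0.019] [255. 286.]
starter_mid scene 0.73 [0.32  0.152 0.029] [366. 222.]
starter_mid scene 0.71 [ 0.47  -0.643  0.039] [133. 210.]
starter_mid scene 0.67 [ 0.505 -0.134  0.026] [272. 242.]
starter_mid scene 0.58 [ 0.162 -0.326  0.038] [247. 181.]
oil_bottle scene 0.56 [0.71  0.173 0.001] [366. 314.]
hammer scene 0.95 [ 0.71  -0.384  0.   ] [171. 277.]
spanner scene 0.36 [ 0.347 -0.281  0.075] [243. 197.]
```

Run:
```python
import cv2
a=cv2.imread('pics/top0.png');cv2.imwrite('pics/top0z.png',cv2.resize(a[90:350,60:480],(800,495),interpolation=cv2.INTER_CUBIC))
b=cv2.imread('pics/scene0.png');cv2.imwrite('pics/scene0z.png',cv2.resize(b[140:360,90:500],(800,429),interpolation=cv2.INTER_CUBIC))
```

```text
(no output)
```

View pics/top0z.png

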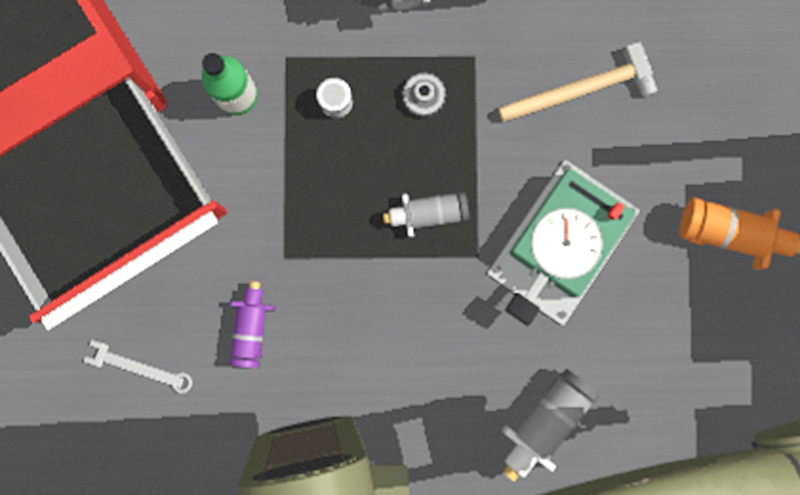

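View pics/scene0z.png

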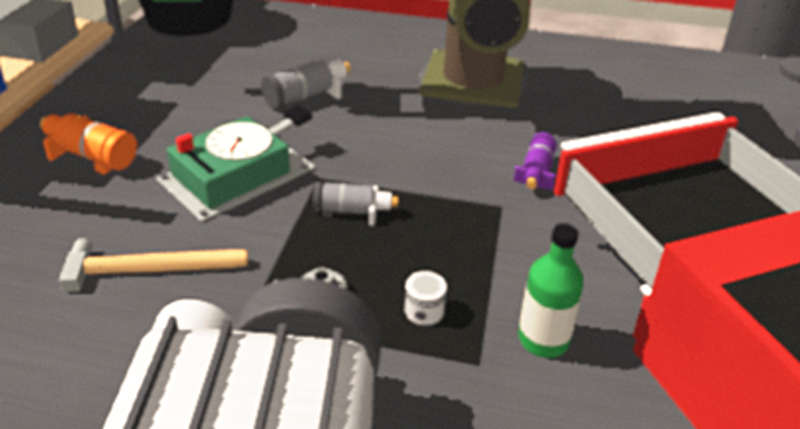

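The mat holds three parts: piston (236,141), gear (283,138) and a small grey starter (286,201). The starter look-alikes are the large grey one at (348,314) off the mat, orange at (448,212) and purple at (191,262). I'm choosing the grey one on the mat and will check it in a wrist close-up. The reset comes first.

Emit:
drive_tool(moves=[[0,0,0,0,-7.7,0,0],[0,0,0,0,-7.7,0,0],[0,0,0,0,-7.7,0,0],[0,0,0,0,-7.7,0,0],[0,0,0,0,-7.7,0,0],[-0.044,0,0.02,0,0,0,0],[-0.044,0,0.02,0,0,0,0],[-0.044,0,0.02,0,0,0,0],[-0.044,0,0.02,0,0,0,0],[-0.044,0,0.02,0,0,0,0],[-0.044,0,0.02,0,0,0,0],[-0.044,0,0.02,0,0,0,0]])

```text
t: 2.6
position: [0.4711, -0.4471, 0.2536]
ee_rot: [-0.861, 1.636, -1.642]
wrist_force: [-0.1, -0.1, -0.2]
grip_width: 0.001
```

```bash
cat >> h.py <<'E'
def to(P,yawx=None):
    "tool-frame shift to world P; yawx = wanted world yaw (deg) of tool x"
    s=arm.observe();M=R.from_rotvec(s['ee_rot']).as_matrix();y=np.degrees(np.arctan2(M[1,0],M[0,0]))
    d=np.array(P)-s['position'];q=s['joint_pos']
    print('t',round(s['t'],1),'pos',np.round(s['position'],4),'yaw',round(y,1),'grip',round(s['grip_width'],3),'F',np.round(s['wrist_force'],1),'q1,6',np.round([q[0],q[5]],2))
    if yawx is not None:
        a=(yawx-y+90)%180-90; print(' turn about tool y',round(-a,1)); M=R.from_euler('z',a,degrees=True).as_matrix()@M
    print(' shift',(M.T@d).round(4))
E
python3 - <<'E'
from h import *
im=snap('wrist','w1.png');places(im,'wrist',['counter','reset_tab','lever_pad','starter_mid']);to([.4835,-.456,.12],234.4)
E
```

```text
counter wrist 0.55 [ 0.452 -0.353  0.005] [218. 124.]
reset_tab wrist 0.84 [ 0.495 -0.429  0.078] [285. 165.]
lever_pad wrist 0.83 [ 0.345 -0.283  0.076] [ 74. 130.]
starter_mid wrist 0.57 [ 0.167 -0.327  0.034] [ 23. 242.]
t 2.9 pos [ 0.4693 -0.4484  0.2533] yaw -124.6 grip 0.002 F [-0.4  0.5 -0.1] q1,6 [-0.84 -0.24]
 turn about tool y 1.0
 shift [-0.0024  0.1333  0.0158]
```

View pics/w1.png

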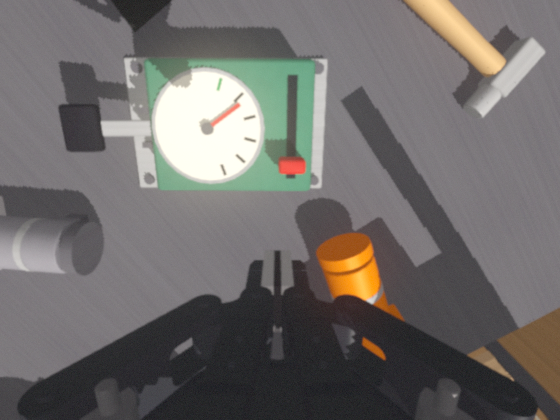

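The wrist picture shows the dial at (208,127), with the needle about one count past the green mark. The red tab is at (291,165), the lever pad at (83,128) and the hammer at upper right.

Run:
```python
from h import *
im=snap('wrist')
t=ray(im,291,165,.092);d=ray(im,208,127,.066);l=ray(im,83,128,.074)
print(t,d,l, np.degrees(np.arctan2(*(d-l)[1::-1])),np.linalg.norm((d-l)[:2]),np.linalg.norm((t-d)[:2]))
ey=np.array([.582,.813,0]);g=t-.028*ey;g[2]=.096;to(g,234.4)
```

```text
[ 0.49879367 -0.43049533  0.092     ] [ 0.45045279 -0.3559644   0.066     ] [ 0.35069324 -0.28741942  0.074     ] -34.49303219538463 0.12103876308151001 0.08883523722617545
t 2.9 pos [ 0.4688 -0.4489  0.2533] yaw -124.7 grip 0.002 F [-0.6 -0.6  0.1] q1,6 [-0.85 -0.24]
 turn about tool y 0.9
 shift [-0.0049  0.1573  0.0135]
```

Emit:
drive_tool(moves=[[-0.004,0,0.0135,0,0,0,0],[0,0.04,0,0,0,0,0],[0,0.04,0,0,0,0,0],[0,0.04,0,0,0,0,0],[0,0.02,0,0,0,0,0],[0,0.015,0,0,0,0,0],[0,0,0,0,0,0,0]])

```text
t: 3.6
position: [0.4805, -0.4651, 0.0965]
ee_rot: [-0.849, 1.638, -1.66]
wrist_force: [0.4, 0.7, -0.5]
grip_width: 0.006
```

Run:
```python
from h import *
to([0.4825,-.4533,.096],235)
```

```text
t 3.6 pos [ 0.4805 -0.4651  0.0965] yaw -125.5 grip 0.006 F [ 0.4  0.7 -0.5] q1,6 [-0.85 -0.23]
 turn about tool y -0.5
 shift [-0.0108  0.0004 -0.0052]
```

Emit:
drive_tool(moves=[[-0.015,0,-0.005,0,0,0,0],[-0.015,0,0,0,0,0,0],[-0.015,0,0,0,0,0,0],[-0.015,0,0,0,0,0,0],[-0.008,0,0,0,0,0,0]])

```text
t: 4.1
position: [0.5182, -0.4065, 0.1001]
ee_rot: [-0.85, 1.633, -1.669]
wrist_force: [-2.8, -4.3, -4.0]
grip_width: 0.003
```

Run:
```python
from h import *
to([0.4988,-.4305,.096],235)
```

```text
t 4.1 pos [ 0.5182 -0.4065  0.1001] yaw -125.6 grip 0.003 F [-2.8 -4.3 -4. ] q1,6 [-0.74 -0.12]
 turn about tool y -0.6
 shift [ 0.0308  0.0044 -0.0022]
```

Emit:
drive_tool(moves=[[-0.006,0.003,0,0,0,0,0],[-0.004,0.001,0,0,0,0,0],[-0.004,0,0,0,0,0,0]])

```text
t: 4.4
position: [0.5255, -0.3974, 0.0995]
ee_rot: [-0.867, 1.625, -1.676]
wrist_force: [-12.5, -17.4, -5.3]
grip_width: 0.001
```

Emit:
drive_tool(moves=[[-0.004,0,0,0,0,0,0],[-0.004,0,0,0,0,0,0]])

```text
t: 4.6
position: [0.5257, -0.3973, 0.0997]
ee_rot: [-0.888, 1.618, -1.687]
wrist_force: [-10.4, -14.5, -4.4]
grip_width: -0.0
```

Emit:
drive_tool(moves=[[0.02,0,0,0,0,0,0],[0.03,0,0,0,0,0,0],[0.04,0,0,0,0,0,0],[0.01,-0.03,0,0,0,0,0],[0,-0.05,0,0,0,0,0.5],[0,-0.05,0,0,0,0,1],[0,-0.03,0,0,0,0,1]])

```text
t: 5.3
position: [0.4712, -0.4686, 0.2661]
ee_rot: [-0.884, 1.623, -1.677]
wrist_force: [-0.1, -0.1, -0.3]
grip_width: 0.505
```

Run:
```python
from h import *
im=snap('wrist');places(im,'wrist',['counter','reset_tab','lever_pad']);cv2.imwrite('pics/w2.png',im['pixels'][30:250,50:350])
t=snap('top');places(t,'top',['starter_mid','gear_mid','piston_mid'])
m=arm.cut_out('starter_mid','top')
for d in m:
    ys,xs=np.nonzero(d['pixels']);c=np.c_[xs,ys].astype(float);k=c.mean(0);w=np.linalg.svd(c-k,full_matrices=False)[2][0]
    a=ray(t,*(k-20*w),.026);b=ray(t,*(k+20*w),.026);print(d['confidence'],k,len(xs),np.degrees(np.arctan2(*(b-a)[1::-1])),ray(t,*k,.026))
to([.45,-.2,.2])
```

```text
counter wrist 0.68 [ 0.453 -0.355  0.004] [207. 102.]
reset_tab wrist 0.8 [ 0.497 -0.429  0.08 ] [273. 139.]
lever_pad wrist 0.84 [ 0.348 -0.282  0.074] [ 62. 103.]
starter_mid top 0.85 [0.325 0.149 0.025] [191. 261.]
starter_mid top 0.8 [ 0.507 -0.141  0.025] [285. 201.]
starter_mid top 0.72 [ 0.469 -0.644  0.037] [449. 211.]
starter_mid top 0.49 [ 0.163 -0.327  0.036] [348. 314.]
gear_mid top 0.7 [ 0.709 -0.137  0.02 ] [283. 137.]
gear_mid top 0.54 [ 0.452 -0.357  0.006] [354. 219.]
piston_mid top 0.77 [0.697 0.01  0.026] [236. 141.]
0.95 [190.75798319 261.4487395 ] 595 172.08165928681356 [0.32292434 0.14886301 0.026     ]
0.83 [285.31949458 201.36642599] 554 97.67424320684826 [ 0.50540392 -0.14137154  0.026     ]
0.67 [458.38740458 218.01145038] 524 85.25515940220306 [ 0.44946424 -0.67598035  0.026     ]
0.6 [347.03703704 332.51851852] 27 -173.6532183832804 [ 0.10574016 -0.32363734  0.026     ]
0.35 [368.28744493 135.07599119] 908 107.87107618150658 [ 0.71321851 -0.40392306  0.026     ]
t 5.8 pos [ 0.469  -0.4679  0.2581] yaw -125.0 grip 0.999 F [-0.6 -0.6  0.1] q1,6 [-0.85 -0.24]
 shift [-0.2106  0.05   -0.1692]
```

View pics/w2.png

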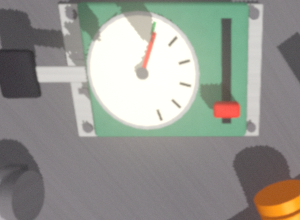

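Needle on the green mark, tab back at rest, so the reset is done. The starter goes first.

Emit:
drive_tool(moves=[[0,0,0,0,-8.5,0,1],[0,0,0,0,-8.5,0,1],[0,0,0,0,-8.5,0,1],[0,0,0,0,-8.5,0,1],[0,0,0,0,-8.5,0,1],[-0.045,0.003,0.012,0,0,0,1],[-0.045,0.003,0.012,0,0,0,1],[-0.045,0.003,0.012,0,0,0,1],[-0.045,0.003,0.012,0,0,0,1],[-0.045,0.003,0.012,0,0,0,1],[-0.045,0.003,0.012,0,0,0,1],[-0.045,0.003,0.012,0,0,0,1]])

```text
t: 6.95
position: [0.5027, -0.1355, 0.212]
ee_rot: [-1.304, 1.128, -1.101]
wrist_force: [0.7, -0.7, 0.2]
grip_width: 0.993
```

```bash
cat >> h.py <<'E'
def axis(im,cam,name,z,n=2,L=20):
    for d in arm.cut_out(name,cam)[:n]:
        ys,xs=np.nonzero(d['pixels']);c=np.c_[xs,ys].astype(float);k=c.mean(0);w=np.linalg.svd(c-k,full_matrices=False)[2][0]
        a=ray(im,*(k-L*w),z);b=ray(im,*(k+L*w),z);print('axis',round(d['confidence'],2),k.round(),len(xs),np.degrees(np.arctan2(*(b-a)[1::-1])).round(1),ray(im,*k,z).round(4))
E
python3 - <<'E'
from h import *
im=snap('wrist','w3.png');places(im,'wrist',['starter_mid']);axis(im,'wrist','starter_mid',.03,2,60)
to([.507,-.149,.02],-82.3)
E
```

```text
starter_mid wrist 0.66 [ 0.507 -0.14   0.025] [287. 194.]
starter_mid wrist 0.34 [ 0.345 -0.285  0.071] [117. 314.]
axis 0.96 [288. 193.] 5210 -81.4 [ 0.5085 -0.1379  0.03  ]
axis 0.67 [ 23. 316.] 3235 -102.1 [ 0.1983 -0.345   0.03  ]
t 7.1 pos [ 0.5027 -0.1348  0.2117] yaw -82.0 grip 0.994 F [-0.6  0.2 -0.5] q1,6 [-0.35 -0.49]
 turn about tool y 0.3
 shift [0.0129 0.1916 0.0093]
```

View pics/w3.png

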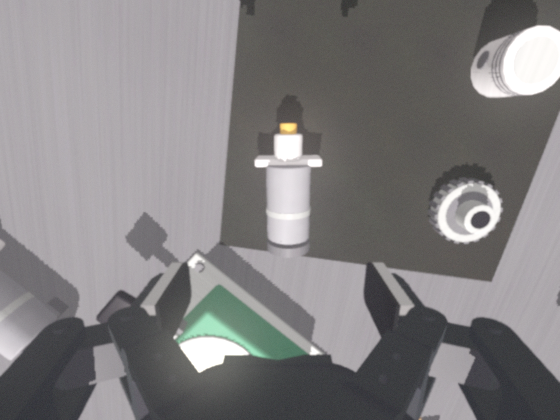

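Confirmed: the small grey starter is at (288,195) on the mat, pinion up at (288,128). The gear is at (466,212) and the piston at (525,65). Descending on the body.

Emit:
drive_tool(moves=[[0.013,0.03,0.006,0,0,0,1],[0,0.04,0,0,0,0,1],[0,0.04,0,0,0,0,1],[0,0.04,0,0,0,0,1],[0,0.025,0,0,0,0,1],[0,0.005,0,0,0,0,1]])

```text
t: 7.7
position: [0.5064, -0.1559, 0.0272]
ee_rot: [-1.304, 1.124, -1.105]
wrist_force: [0.3, 1.0, 0.1]
grip_width: 0.995
```

Run:
```python
from h import *
to([.508,-.149,.030],-82.)
```

```text
t 7.7 pos [ 0.5064 -0.1559  0.0272] yaw -82.2 grip 0.995 F [0.3 1.  0.1] q1,6 [-0.39 -0.5 ]
 turn about tool y -0.2
 shift [-0.0065 -0.003   0.0025]
```

Emit:
drive_tool(moves=[[-0.0065,-0.001,0.0025,0,0,0,1],[0,0,0,0,0,0,0],[0,0,0,0,0,0,0],[0,0,0,0,0,0,0],[0,0,0,0,0,0,0],[0,0,0,0,0,0,0],[0,0,0,0,0,0,0],[0,-0.03,0,0,0,0,0],[0,-0.05,0,0,0,0,0],[0,-0.05,0,0,0,0,0],[0,-0.05,0,0,0,0,0],[0,-0.05,0,0,0,0,0]], grip_force=50)

```text
t: 8.9
position: [0.5083, -0.1433, 0.2536]
ee_rot: [-1.313, 1.147, -1.087]
wrist_force: [0.6, 0.0, -4.6]
grip_width: 0.521
```

Run:
```python
from h import *
e=np.radians(32.6);ex=np.array([np.cos(e),np.sin(e)]);ey=np.array([-ex[1],ex[0]])
O=np.array([.546,.388]);t=O-.03*ex+.065*ey;print(t)
to([*t,.25],-147.4)
```

```text
[0.48570633 0.42659628]
t 8.9 pos [ 0.5083 -0.1433  0.2536] yaw -82.3 grip 0.521 F [ 0.6  0.  -4.6] q1,6 [-0.36 -0.49]
 turn about tool y 65.1
 shift [-0.288   0.0303 -0.4914]
```

Emit:
drive_tool(moves=[[-0.045,0,0.0045,0,0,0,0],[-0.045,0,0.0045,0,0,0,0],[-0.045,0,0.0045,0,0,0,0],[-0.045,0,0.0045,0,0,0,0],[-0.045,0,0.0045,0,0,0,0],[-0.045,0,0.0045,0,0,0,0],[-0.045,0,0.0045,0,0,0,0],[-0.045,0,0.0045,0,0,0,0],[0,0,0,0,8.5,0,0],[0,0,0,0,8.5,0,0],[0,0,0,0,8.5,0,0],[0,0,0,0,8.5,0,0]])

```text
t: 10.1
position: [0.4947, 0.2308, 0.2522]
ee_rot: [-0.996, 1.572, -1.557]
wrist_force: [-0.0, 0.3, -4.8]
grip_width: 0.521
```

Emit:
drive_tool(moves=[[0,0,0,0,8.0,0,0],[0,0,0,0,8,0,0],[0,0,0,0,8,0,0],[0,0,0,0,4,0,0]])

```text
t: 10.5
position: [0.4919, 0.2302, 0.2474]
ee_rot: [-0.63, 1.905, -1.916]
wrist_force: [-1.1, -0.4, -4.3]
grip_width: 0.521
```

Run:
```python
from h import *
im=snap('wrist','w4.png');places(im,'wrist',['drawer_floor','drawer_lip','starter_mid'])
to([.4857,.4266,.25],-147.4)
```

```text
drawer_floor wrist 0.83 [0.543 0.386 0.102] [148.  36.]
drawer_lip wrist 0.67 [0.399 0.296 0.168] [139. 270.]
starter_mid wrist 0.78 [0.506 0.236 0.241] [283. 254.]
t 10.7 pos [0.4922 0.2303 0.2478] yaw -146.3 grip 0.521 F [ 0.4  0.3 -4.9] q1,6 [0.34 1.32]
 turn about tool y 1.1
 shift [-0.1    -0.0058 -0.1689]
```

View pics/w4.png

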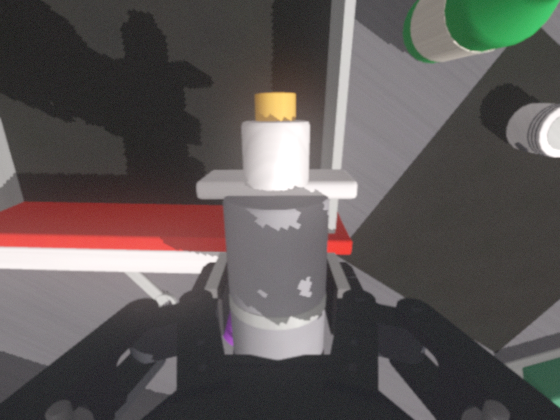

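Held starter pinion-forward at (275,110) to (275,340). The drawer's right wall runs from (347,0) to (335,215) and the lip along row ~262.

Run:
```python
from h import *
im=snap('wrist')
f=lambda a,b,z:(lambda p,q:(p.round(4),q.round(4),np.degrees(np.arctan2(*(q-p)[1::-1])).round(1)))(ray(im,*a,z),ray(im,*b,z))
print('wall',f((337,190),(351,5),.158))
g=cv2.cvtColor(im['pixels'],cv2.COLOR_BGR2HSV)
r=((g[...,0]<8)|(g[...,0]>172))&(g[...,1]>150)&(g[...,2]>90)
top=[];bot=[]
for x in range(20,190,10):
    y=np.nonzero(r[150:300,x])[0]+150; top.append((x,y.min()));bot.append((x,y.max()))
for n,e,z in(('redtop',top,.17),('redbot',bot,.17)):
    m=np.polyfit(*np.array(e).T,1);print(n,m,f((20,np.polyval(m,20)),(180,np.polyval(m,180)),z))
ys,xs=np.nonzero(r[200:260]);print(xs.max())
```

```text
wall (array([0.5329, 0.206 , 0.158 ]), array([0.6283, 0.269 , 0.158 ]), np.float64(33.4))
redtop [1.22549020e-02 2.01598039e+02] (array([0.4034, 0.3898, 0.17  ]), array([0.4659, 0.2942, 0.17  ]), np.float64(-56.8))
redbot [1.29901961e-02 2.44289216e+02] (array([0.3695, 0.3797, 0.17  ]), array([0.4361, 0.2789, 0.17  ]), np.float64(-56.6))
351
```

Emit:
drive_tool(moves=[[-0.025,0,-0.0415,0,0,0,0],[-0.025,0,-0.0415,0,0,0,0],[-0.025,0,-0.0415,0,0,0,0],[-0.025,0,-0.0415,0,0,0,0],[0,0,0,0,0,0,0],[0,0.03,0,0,0,0,0],[0,0.03,0,0,0,0,0]])

```text
t: 11.45
position: [0.4836, 0.4317, 0.1883]
ee_rot: [-0.625, 1.897, -1.901]
wrist_force: [0.2, 0.0, -5.4]
grip_width: 0.518
```

Run:
```python
from h import *
im=snap('wrist','w5.png');to([.4842,.4248,.128],-146.7)
```

```text
t 11.5 pos [0.4814 0.4298 0.1821] yaw -146.0 grip 0.52 F [-2.3 -1.2 -9.7] q1,6 [0.64 1.61]
 turn about tool y 0.7
 shift [-0.0024  0.054   0.0063]
```

View pics/w5.png

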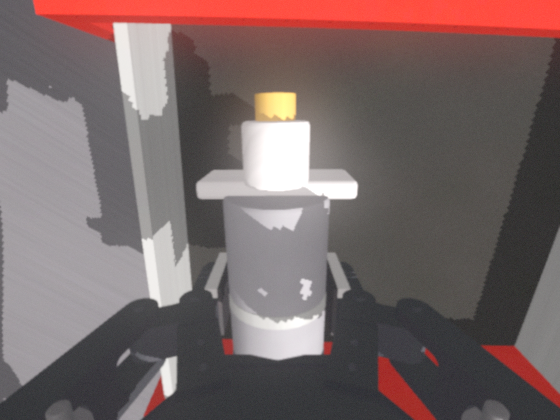

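The starter hangs inside the drawer, clear of the left wall (inner edge x≈180) and of the roof edge at the top (row 25). Lowering.

Emit:
drive_tool(moves=[[-0.002,0.02,0.006,0,0,0,0],[0,0.02,0,0,0,0,0],[0,0.008,0,0,0,0,0],[0,0.002,0,0,0,0,0],[0,0,0,0,0,0,0]])

```text
t: 12.0
position: [0.4853, 0.4245, 0.1339]
ee_rot: [-0.634, 1.896, -1.904]
wrist_force: [-0.1, -0.0, -4.0]
grip_width: 0.523
```

Emit:
drive_tool(moves=[[0,0.004,0,0,0,0,0],[0,0.001,0,0,0,0,0],[0,0,0,0,0,0,0]])

```text
t: 12.3
position: [0.487, 0.4254, 0.1333]
ee_rot: [-0.627, 1.895, -1.9]
wrist_force: [0.8, 0.4, -5.2]
grip_width: 0.522
```

Emit:
drive_tool(moves=[[0,0.003,0,0,0,0,0],[0,0.002,0,0,0,0,0],[0,0,0,0,0,0,0]])

```text
t: 12.6
position: [0.489, 0.4267, 0.1324]
ee_rot: [-0.619, 1.895, -1.896]
wrist_force: [-0.6, -0.1, -2.0]
grip_width: 0.524
```

Emit:
drive_tool(moves=[[0,0.002,0,0,0,0,0],[0,0,0,0,0,0,0]])

```text
t: 12.8
position: [0.4898, 0.4272, 0.1319]
ee_rot: [-0.616, 1.895, -1.894]
wrist_force: [-0.6, -0.3, 0.4]
grip_width: 0.524
```

Emit:
drive_tool(moves=[[0,0,0,0,0,0,0.85],[0,0,0,0,0,0,0.85],[0,0,0,0,0,0,0.85],[0,0,0,0,0,0,0.85],[0,-0.03,0,0,0,0,0.85],[0,-0.05,0,0,0,0,0.85],[0,-0.05,0,0,0,0,0.85],[0,-0.03,0,0,0,0,0.85]])

```text
t: 13.6
position: [0.4919, 0.4265, 0.2849]
ee_rot: [-0.638, 1.894, -1.908]
wrist_force: [0.5, -0.6, -0.6]
grip_width: 0.85
```

Run:
```python
from h import *
im=snap('wrist','w6.png');places(im,'wrist',['starter_mid','drawer_floor'])
im=snap('top');places(im,'top',['gear_mid','piston_mid','starter_mid'])
to([.70,-.137,.25],-146)
```

```text
starter_mid wrist 0.77 [0.502 0.434 0.123] [278. 176.]
starter_mid wrist 0.72 [0.322 0.149 0.026] [360. 347.]
drawer_floor wrist 0.88 [0.55  0.391 0.099] [339. 156.]
gear_mid top 0.68 [ 0.707 -0.138  0.02 ] [283. 138.]
gear_mid top 0.29 [ 0.495 -0.432  0.081] [383. 202.]
piston_mid top 0.63 [0.698 0.012 0.024] [236. 141.]
piston_mid top 0.6 [0.404 0.296 0.166] [129. 233.]
piston_mid top 0.58 [0.502 0.433 0.127] [ 86. 200.]
starter_mid top 0.97 [ 0.159 -0.327  0.034] [348. 315.]
starter_mid top 0.96 [0.323 0.146 0.028] [192. 261.]
starter_mid top 0.84 [ 0.469 -0.644  0.042] [450. 211.]
starter_mid top 0.64 [0.501 0.433 0.126] [ 86. 200.]
t 13.9 pos [0.4904 0.4253 0.2781] yaw -145.9 grip 0.85 F [0.2 0.6 0.1] q1,6 [0.63 1.6 ]
 turn about tool y 0.1
 shift [0.1386 0.0314 0.5837]
```

Emit:
drive_tool(moves=[[0.006,0,0.046,0,0,0,0.85],[0.006,0,0.046,0,0,0,0.85],[0.006,0,0.046,0,0,0,0.85],[0.006,0,0.046,0,0,0,0.85],[0.006,0,0.046,0,0,0,0.85],[0.006,0,0.046,0,0,0,0.85],[0.006,0,0.046,0,0,0,0.85],[0.006,0,0.046,0,0,0,0.85],[0.006,0,0.046,0,0,0,0.85],[0.006,0,0.04,0,0,0,0.85],[0,0,0,0,0,0,0.85]])

```text
t: 15.05
position: [0.6944, 0.0005, 0.2491]
ee_rot: [-0.695, 1.907, -1.918]
wrist_force: [-0.1, 0.4, 0.0]
grip_width: 0.854
```

Run:
```python
from h import *
im=snap('wrist','w7.png');places(im,'wrist',['piston_mid','gear_mid','oil_bottle'])
for n,z in(('piston_mid',.04),):axis(im,'wrist',n,z,1)
to([.698,.012,.035],-146)
```

```text
piston_mid wrist 0.62 [0.699 0.013 0.023] [274. 156.]
gear_mid wrist 0.88 [ 0.704 -0.131  0.021] [372. 218.]
oil_bottle wrist 0.77 [0.711 0.178 0.001] [157.  58.]
axis 0.59 [274. 159.] 2096 -153.0 [0.6996 0.0134 0.04  ]
t 15.3 pos [0.6933 0.0066 0.2513] yaw -145.0 grip 0.849 F [-0.3 -0.   0.7] q1,6 [-0.05  0.91]
 turn about tool y 1.0
 shift [-0.0274  0.2147  0.0035]
```

View pics/w7.png

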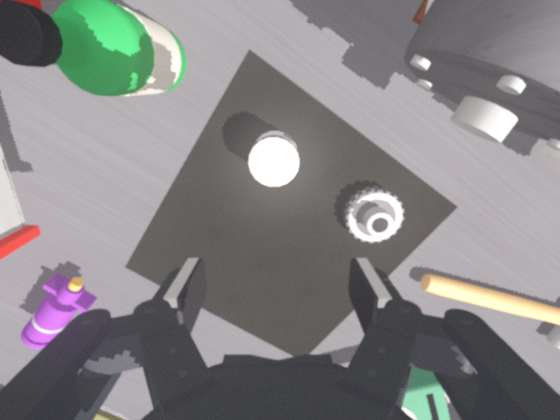

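Piston at (274,158) and gear at (373,216). Bottle top left and hammer handle at right are clear of both. The tool has picked up a tilt; I'll compute the correction.

```bash
cat >> h.py <<'E'
def to(P,yawx):
    "full correction: rotvec (deg, tool axes) to vertical with tool-x yaw yawx (mod 180), then shift in the corrected frame"
    s=arm.observe();M=R.from_rotvec(s['ee_rot']).as_matrix();q=s['joint_pos']
    y=np.degrees(np.arctan2(M[1,0],M[0,0]));y2=y+(yawx-y+90)%180-90;c,n=np.cos(np.radians(y2)),np.sin(np.radians(y2))
    D=np.array([[c,0,-n],[n,0,c],[0,-1,0]])
    print('t',round(s['t'],1),'pos',np.round(s['position'],4),'yaw',round(y,1),'grip',round(s['grip_width'],3),'F',np.round(s['wrist_force'],1),'q1,6',np.round([q[0],q[5]],2))
    print(' turn',np.degrees(R.from_matrix(M.T@D).as_rotvec()).round(2),'shift',(D.T@(np.array(P)-s['position'])).round(4))
E
python3 - <<'E'
from h import *
to([.699,.013,.035],-146)
E
```

```text
t 15.3 pos [0.6933 0.0066 0.2513] yaw -145.0 grip 0.849 F [-0.3 -0.   0.7] q1,6 [-0.05  0.91]
 turn [1.38 0.88 5.46] shift [-0.0083  0.2163 -0.0021]
```

Emit:
drive_tool(moves=[[0,0,0,1.4,0.9,5.5,0.85],[0,0,0,0,0,0,0.85],[-0.008,0.03,-0.002,0,0,0,0.85],[0,0.04,0,0,0,0,0.85],[0,0.04,0,0,0,0,0.85],[0,0.03,0,0,0,0,0.85],[0,0,0,0,0,0,0.85]])

```text
t: 16.0
position: [0.6998, 0.0229, 0.1128]
ee_rot: [-0.583, 1.87, -1.876]
wrist_force: [-0.8, -0.1, -0.6]
grip_width: 0.852
```

Run:
```python
from h import *
im=snap('wrist');places(im,'wrist',['piston_mid'])
to([.699,.013,.035],-146)
```

```text
piston_mid wrist 0.61 [0.697 0.016 0.026] [282. 232.]
t 16.1 pos [0.703  0.0226 0.1184] yaw -145.2 grip 0.851 F [0.5 0.3 0.5] q1,6 [-0.04  0.92]
 turn [-0.52  0.77 -0.61] shift [0.0087 0.0834 0.0058]
```

Emit:
drive_tool(moves=[[0.0085,0,0.006,-0.5,0,-0.6,0.85],[0,0,0,0,0,0,0.85],[0,0.03,0,0,0,0,0.85],[0,0.03,0,0,0,0,0.85],[0,0.02,0,0,0,0,0.85],[0,0,0,0,0,0,0.85]])

```text
t: 16.7
position: [0.7099, 0.0111, 0.0545]
ee_rot: [-0.562, 1.858, -1.876]
wrist_force: [0.0, 0.3, -0.1]
grip_width: 0.851
```

Run:
```python
from h import *
to([.699,.013,.035],-146)
```

```text
t 16.7 pos [0.7099 0.0111 0.0545] yaw -145.2 grip 0.851 F [ 0.   0.3 -0.1] q1,6 [-0.06  0.9 ]
 turn [-0.88  0.75 -1.11] shift [ 0.008   0.0195 -0.0077]
```

Emit:
drive_tool(moves=[[0.008,0,-0.0075,-0.9,0.7,-1.1,0.85],[0,0,0,0,0,0,0.85],[0,0.017,0,0,0,0,0.85],[0,0,0,0,0,0,0.85]])

```text
t: 17.1
position: [0.7021, 0.012, 0.0438]
ee_rot: [-0.567, 1.878, -1.884]
wrist_force: [-0.8, 1.3, -0.9]
grip_width: 0.852
```

Run:
```python
from h import *
to([.699,.013,.035],-146)
```

```text
t 17.1 pos [0.7021 0.012  0.0438] yaw -146.0 grip 0.852 F [-0.8  1.3 -0.9] q1,6 [-0.06  0.92]
 turn [-0.28 -0.04 -0.38] shift [ 0.002   0.0088 -0.0026]
```

Emit:
drive_tool(moves=[[0.002,0.01,-0.0025,0,0,0,0.85],[0,0.001,0,0,0,0,0],[0,0,0,0,0,0,0],[0,0,0,0,0,0,0],[0,0,0,0,0,0,0],[0,0,0,0,0,0,0],[0,0,0,0,0,0,0]], grip_force=50)

```text
t: 17.8
position: [0.7002, 0.0131, 0.0334]
ee_rot: [-0.564, 1.877, -1.884]
wrist_force: [-0.1, 0.0, -0.2]
grip_width: 0.619
```

```bash
cat >> h.py <<'E'
def drw(x,y,O=(.5455,.3875),yaw=33.3):
    e=np.radians(yaw);return np.array([O[0]+x*np.cos(e)-y*np.sin(e),O[1]+x*np.sin(e)+y*np.cos(e)])
E
python3 - <<'E'
from h import *
t=drw(-.08,-.065);print(t);to([*t,.28],-146.7)
E
```

```text
[0.51432189 0.2892507 ]
t 17.8 pos [0.7002 0.0131 0.0334] yaw -146.0 grip 0.619 F [-0.1  0.  -0.2] q1,6 [-0.06  0.92]
 turn [-0.37  0.67 -0.5 ] shift [ 0.0037 -0.2466 -0.3329]
```

Emit:
drive_tool(moves=[[0,-0.05,0,0,0,0,0],[0,-0.05,0,0,0,0,0],[0,-0.05,0,0,0,0,0],[0,-0.05,0,0,0,0,0],[0,-0.045,0,0,0,0,0],[0,0,-0.047,0,0,0,0],[0,0,-0.047,0,0,0,0],[0,0,-0.047,0,0,0,0],[0,0,-0.047,0,0,0,0],[0,0,-0.047,0,0,0,0],[0,0,-0.047,0,0,0,0],[0,0,-0.045,0,0,0,0]])

```text
t: 19.0
position: [0.5082, 0.288, 0.2763]
ee_rot: [-0.571, 1.893, -1.892]
wrist_force: [0.1, 0.6, -1.8]
grip_width: 0.619
```

Run:
```python
from h import *
im=snap('wrist');places(im,'wrist',['drawer_floor','starter_mid','piston_mid'])
t=drw(-.08,-.065);to([*t,.19],-146.7)
```

```text
drawer_floor wrist 0.94 [0.547 0.389 0.104] [209. 102.]
starter_mid wrist 0.96 [0.501 0.432 0.125] [134. 120.]
starter_mid wrist 0.4 [0.506 0.287 0.265] [275. 280.]
piston_mid wrist 0.97 [0.506 0.285 0.268] [279. 285.]
t 19.2 pos [0.509  0.2874 0.2764] yaw -146.5 grip 0.619 F [-0.5  0.1 -2.6] q1,6 [0.42 1.41]
 turn [0.07 0.16 0.26] shift [-0.0054  0.0864  0.0014]
```

Target final TCP z ≈ 0.1334.

Emit:
drive_tool(moves=[[-0.005,0,0.001,0,0,0,0],[0,0.035,0,0,0,0,0],[0,0.035,0,0,0,0,0],[0,0.035,0,0,0,0,0],[0,0.02,0,0,0,0,0],[0,0.008,0,0,0,0,0],[0,0,0,0,0,0,0]])

```text
t: 19.9
position: [0.5217, 0.282, 0.1392]
ee_rot: [-0.558, 1.897, -1.899]
wrist_force: [0.1, 0.1, -2.7]
grip_width: 0.619
```

Run:
```python
from h import *
t=drw(-.08,-.065);to([*t,.1334],-146.7)
```

```text
t 19.9 pos [0.5217 0.282  0.1392] yaw -147.3 grip 0.619 F [ 0.1  0.1 -2.7] q1,6 [0.41 1.41]
 turn [-0.06 -0.6   0.07] shift [ 0.0022  0.0058 -0.0101]
```

Emit:
drive_tool(moves=[[0.002,0.001,-0.008,0,0,0,0],[0,0.003,0,0,0,0,0],[0,0.001,0,0,0,0,0],[0,0,0,0,0,0,0]])

```text
t: 20.3
position: [0.5186, 0.2884, 0.1385]
ee_rot: [-0.548, 1.896, -1.897]
wrist_force: [0.0, 0.7, -3.6]
grip_width: 0.617
```

Emit:
drive_tool(moves=[[0,0.002,0,0,0,0,0],[0,0,0,0,0,0,0]])

```text
t: 20.5
position: [0.5192, 0.2889, 0.1379]
ee_rot: [-0.546, 1.895, -1.895]
wrist_force: [0.1, -1.0, -3.2]
grip_width: 0.618
```

Emit:
drive_tool(moves=[[0,0.005,0,0,0,0,0],[0,0,0,0,0,0,0]])

```text
t: 20.7
position: [0.52, 0.2894, 0.1338]
ee_rot: [-0.543, 1.894, -1.894]
wrist_force: [0.0, 1.2, -3.4]
grip_width: 0.62
```

Emit:
drive_tool(moves=[[0,0.003,0,0,0,0,0],[0,0,0,0,0,0,0]])

```text
t: 20.9
position: [0.5217, 0.2904, 0.134]
ee_rot: [-0.538, 1.894, -1.891]
wrist_force: [-0.1, 0.2, -3.2]
grip_width: 0.619
```

Emit:
drive_tool(moves=[[-0.003,0.004,0,0,0,0,0],[0,0,0,0,0,0,0]])

```text
t: 21.1
position: [0.5265, 0.2933, 0.1343]
ee_rot: [-0.532, 1.893, -1.888]
wrist_force: [0.2, -0.5, -2.1]
grip_width: 0.62
```

Emit:
drive_tool(moves=[[0,0.003,0,0,0,0,0],[0,0,0,0,0,0,0]])

```text
t: 21.3
position: [0.5279, 0.2941, 0.1338]
ee_rot: [-0.529, 1.892, -1.886]
wrist_force: [-0.0, -0.8, -2.1]
grip_width: 0.624
```

Run:
```python
from h import *
to([*drw(-.08,-.065),.1334],-146.7); s=arm.observe();print(s['joint_pos'],s['ft_torque'])
im=snap('wrist','w8.png');places(im,'wrist',['piston_mid','drawer_floor'])
```

```text
t 21.3 pos [0.5279 0.2941 0.1338] yaw -147.4 grip 0.624 F [-0.  -0.8 -2.1] q1,6 [0.42 1.42]
 turn [-0.24 -0.67 -1.41] shift [ 0.014   0.0004 -0.0034]
[ 4.19537880e-01  1.13727407e-01  1.87114155e+00 -2.81615318e-04
  1.13184715e+00  1.42091831e+00] [ 0.05382202  0.02502969 -0.01417202]
piston_mid wrist 0.75 [0.528 0.29  0.125] [283. 282.]
```

View pics/w8.png

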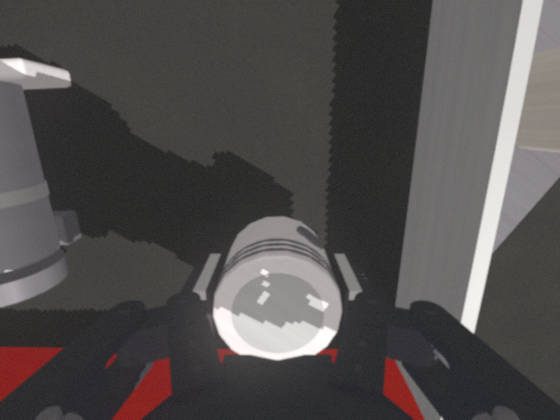

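The piston stands at the floor, estimated centre height 0.125. It is at (280,290), with the starter to its left and the right wall well clear. Releasing.

Emit:
drive_tool(moves=[[0.002,0.003,0,0,0,-1.4,0],[0,0,0,0,0,0,0.78],[0,0,0,0,0,0,0.78],[0,0,0,0,0,0,0.78],[0,-0.02,0,0,0,0,0.78],[0,-0.05,0,0,0,0,0.78],[0,-0.05,0,0,0,0,0.78],[0,-0.04,0,0,0,0,0.78],[0,0,0,0,0,0,0.78]])

```text
t: 22.35
position: [0.5232, 0.2919, 0.289]
ee_rot: [-0.57, 1.897, -1.91]
wrist_force: [0.5, 0.6, -0.1]
grip_width: 0.779
```

Run:
```python
from h import *
im=snap('wrist');places(im,'wrist',['piston_mid','starter_mid','drawer_floor'])
im=snap('top');places(im,'top',['gear_mid'])
to([.70,-.135,.29],-146.7)
```

```text
piston_mid wrist 0.65 [0.523 0.291 0.125] [276. 195.]
starter_mid wrist 0.98 [0.324 0.149 0.025] [284. 329.]
starter_mid wrist 0.67 [0.509 0.434 0.125] [138. 128.]
drawer_floor wrist 0.77 [0.556 0.395 0.1  ] [205. 106.]
gear_mid top 0.65 [ 0.679 -0.127  0.019] [280. 147.]
gear_mid top 0.49 [0.508 0.435 0.125] [ 85. 198.]
t 22.6 pos [0.52   0.2905 0.2791] yaw -147.4 grip 0.781 F [ 0.3 -0.1 -0.7] q1,6 [0.42 1.42]
 turn [ 0.01 -0.69  1.7 ] shift [ 0.0831 -0.0109  0.4544]
```

The gear got knocked, now about (0.679,-0.127). The drawer slid a few mm as the piston touched down. Going over the gear.

Emit:
drive_tool(moves=[[0,0,0,0,-0.7,1.7,0.78],[0.0095,0,0.0435,0,0,0,0.78],[0.0095,0,0.0435,0,0,0,0.78],[0.0095,0,0.0435,0,0,0,0.78],[0.0095,0,0.0435,0,0,0,0.78],[0.0095,0,0.0435,0,0,0,0.78],[0.0095,0,0.0435,0,0,0,0.78],[0.0095,0,0.0435,0,0,0,0.78],[0.0095,0,0.0435,0,0,0,0.78],[0.0095,0,0.0435,0,0,0,0.78],[0.0095,0,0.0435,0,0,0,0.78],[0,0,0,0,0,0,0.78]])

```text
t: 23.85
position: [0.6807, -0.1393, 0.2604]
ee_rot: [-0.586, 1.892, -1.881]
wrist_force: [0.8, 0.9, 0.9]
grip_width: 0.778
```

Run:
```python
from h import *
im=snap('wrist');places(im,'wrist',['gear_mid'])
for d in arm.cut_out('gear_mid','wrist')[:1]:
    ys,xs=np.nonzero(d['pixels']);print(xs.min(),xs.max(),ys.min(),ys.max())
x0,y0=int(xs.mean()),int(ys.mean());c=im['pixels'][max(0,y0-90):y0+90,max(0,x0-110):x0+110];cv2.imwrite('pics/w9.png',cv2.resize(c,None,fx=2,fy=2));print(max(0,x0-110),max(0,y0-90))
im=snap('top');places(im,'top',['gear_mid'])
to([.679,-.127,.11],-146.7)
```

```text
gear_mid wrist 0.58 [ 0.677 -0.121  0.019] [264. 174.]
238 296 143 202
157 82
gear_mid top 0.69 [ 0.713 -0.388  0.003] [362. 137.]
t 24.1 pos [ 0.68   -0.133   0.2621] yaw -145.6 grip 0.782 F [-0.   0.4 -0.6] q1,6 [-0.27  0.7 ]
 turn [0.5  1.05 0.35] shift [-0.0024  0.1521 -0.0056]
```

View pics/w9.png

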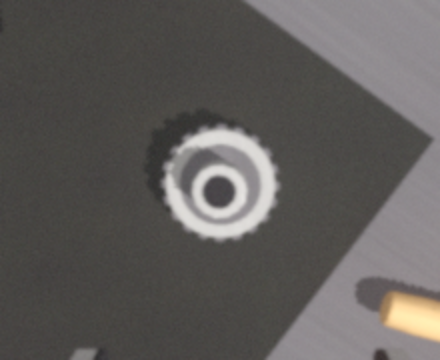

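Gear hub top at crop centre, about full-image (266,178), standing alone on the mat. Half descent, then a close fix.

Emit:
drive_tool(moves=[[-0.004,0,-0.01,0.5,1,0.4,0.78],[0,0,0,0,0,0,0.78],[0,0.04,0,0,0,0,0.78],[0,0.04,0,0,0,0,0.78],[0,0.04,0,0,0,0,0.78],[0,0.02,0,0,0,0,0.78],[0,0,0,0,0,0,0.78],[0,0,0,0,0,0,0.78]])

```text
t: 24.9
position: [0.6798, -0.114, 0.1243]
ee_rot: [-0.568, 1.871, -1.883]
wrist_force: [0.2, -0.2, 0.8]
grip_width: 0.777
```

Run:
```python
from h import *
im=snap('wrist','w10.png');places(im,'wrist',['gear_mid'])
g=cv2.medianBlur(cv2.cvtColor(im['pixels'],cv2.COLOR_BGR2GRAY),5)
c=cv2.HoughCircles(g,cv2.HOUGH_GRADIENT,1,20,param1=100,param2=25,minRadius=8,maxRadius=80)
for u,v,r in (c[0][:8] if c is not None else []): print(u,v,r,ray(im,u,v,.04).round(4))
to([.678,-.122,.046],-146.7)
```

```text
gear_mid wrist 0.84 [ 0.679 -0.122  0.022] [283. 224.]
284.5 221.5 41.8 [ 0.6864 -0.1178  0.04  ]
288.5 241.5 28.8 [ 0.6751 -0.1293  0.04  ]
286.5 201.5 21.8 [ 0.6997 -0.1104  0.04  ]
265.5 213.5 16.8 [ 0.6838 -0.1029  0.04  ]
t 25.0 pos [ 0.6803 -0.1143  0.1253] yaw -145.8 grip 0.783 F [-0.1 -0.2  0.1] q1,6 [-0.24  0.73]
 turn [-0.56  0.92 -0.52] shift [0.0062 0.0793 0.0051]
```

View pics/w10.png

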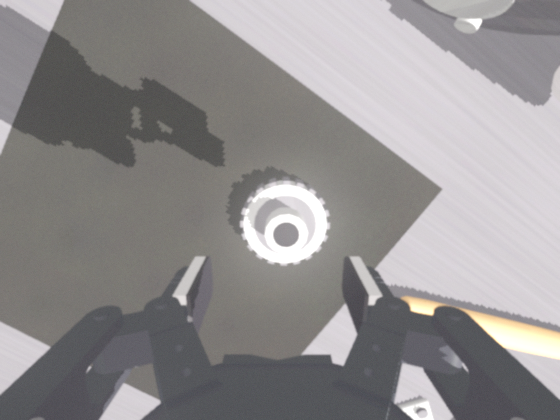

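Hub top at (287,234), hammer handle end at (410,305) far enough away.

Emit:
drive_tool(moves=[[0.0065,0,0.0075,-0.6,0.9,-0.5,0.78],[0,0,0,0,0,0,0.78],[0,0.03,0,0,0,0,0.78],[0,0.03,0,0,0,0,0.78],[0,0,0,0,0,0,0.78]])

```text
t: 25.5
position: [0.6853, -0.1277, 0.0747]
ee_rot: [-0.549, 1.88, -1.895]
wrist_force: [-1.2, 0.4, -0.8]
grip_width: 0.783
```

Run:
```python
from h import *
to([.679,-.124,.046],-146.7)
```

```text
t 25.5 pos [ 0.6853 -0.1277  0.0747] yaw -146.8 grip 0.783 F [-1.2  0.4 -0.8] q1,6 [-0.26  0.73]
 turn [-0.65 -0.11 -0.63] shift [ 0.0033  0.0287 -0.0066]
```

Emit:
drive_tool(moves=[[0.003,0.005,-0.0065,-0.6,0,-0.6,0.78],[0,0.02,0,0,0,0,0.78],[0,0,0,0,0,0,0.78]])

```text
t: 25.8
position: [0.6811, -0.1247, 0.0525]
ee_rot: [-0.559, 1.888, -1.894]
wrist_force: [0.1, 0.6, -0.8]
grip_width: 0.778
```

Run:
```python
from h import *
to([.679,-.124,.046],-146.7)
```

```text
t 25.8 pos [ 0.6811 -0.1247  0.0525] yaw -146.8 grip 0.778 F [ 0.1  0.6 -0.8] q1,6 [-0.26  0.73]
 turn [-0.23 -0.15 -0.2 ] shift [ 0.0014  0.0065 -0.0017]
```

Emit:
drive_tool(moves=[[0.001,0.007,-0.0015,0,0,0,0.78],[0,0,0,0,0,0,0],[0,0,0,0,0,0,0],[0,0,0,0,0,0,0],[0,0,0,0,0,0,0],[0,0,0,0,0,0,0],[0,0,0,0,0,0,0],[0,0,0,0,0,0,0]], grip_force=60)

```text
t: 26.6
position: [0.6806, -0.1239, 0.0468]
ee_rot: [-0.556, 1.886, -1.894]
wrist_force: [0.5, -0.1, -0.9]
grip_width: 0.35
```

Emit:
drive_tool(moves=[[0,-0.05,0,0,0,0,0],[0,-0.05,0,0,0,0,0],[0,-0.05,0,0,0,0,0],[0,-0.05,0,0,0,0,0],[0,-0.04,0,0,0,0,0]])

```text
t: 27.1
position: [0.6729, -0.1222, 0.2778]
ee_rot: [-0.584, 1.91, -1.889]
wrist_force: [0.3, -0.1, -2.7]
grip_width: 0.344
```

Run:
```python
from h import *
to([.588,.334,.285],-146.7)
```

```text
t 27.1 pos [ 0.6729 -0.1222  0.2778] yaw -146.8 grip 0.344 F [ 0.3 -0.1 -2.7] q1,6 [-0.26  0.73]
 turn [ 0.88 -0.14  0.83] shift [-0.1796 -0.0072 -0.4279]
```

Emit:
drive_tool(moves=[[-0.002,-0.002,-0.042,0.8,0,0.8,0],[-0.006,-0.001,-0.043,0,0,0,0],[-0.006,-0.001,-0.043,0,0,0,0],[-0.006,-0.001,-0.043,0,0,0,0],[-0.006,-0.001,-0.043,0,0,0,0],[-0.006,-0.001,-0.043,0,0,0,0],[-0.02,-0.001,-0.043,0,0,0,0],[-0.02,0,-0.043,0,0,0,0],[-0.02,0,-0.043,0,0,0,0],[-0.02,0,-0.04,0,0,0,0],[-0.02,0,0,0,0,0,0],[0,0,0,0,0,0,0]])

```text
t: 28.3
position: [0.5453, 0.3195, 0.2872]
ee_rot: [-0.552, 1.884, -1.9]
wrist_force: [0.2, -0.8, -3.3]
grip_width: 0.35
```

Run:
```python
from h import *
im=snap('wrist','w11.png');places(im,'wrist',['drawer_floor','piston_mid','starter_mid','gear_mid'])
t=snap('top');places(t,'top',['drawer_floor','drawer_lip','piston_mid','starter_mid'])
to([.588,.334,.2],-146.7)
```

```text
drawer_floor wrist 0.61 [0.552 0.393 0.102] [217. 149.]
starter_mid wrist 0.72 [0.319 0.151 0.026] [286. 355.]
starter_mid wrist 0.71 [0.507 0.437 0.124] [150. 166.]
gear_mid wrist 0.7 [0.542 0.321 0.261] [271. 265.]
drawer_floor top 0.77 [0.558 0.396 0.1  ] [103. 182.]
drawer_lip top 0.89 [0.411 0.298 0.165] [128. 230.]
piston_mid top 0.75 [0.526 0.288 0.125] [137. 191.]
starter_mid top 0.95 [0.321 0.15  0.026] [190. 262.]
starter_mid top 0.86 [ 0.467 -0.645  0.04 ] [450. 212.]
starter_mid top 0.81 [ 0.162 -0.324  0.033] [347. 314.]
starter_mid top 0.7 [0.711 0.177 0.001] [185. 139.]
t 28.8 pos [0.5453 0.3171 0.2887] yaw -147.2 grip 0.347 F [ 0.6 -0.1 -2.9] q1,6 [0.45 1.45]
 turn [-0.56 -0.55 -0.34] shift [-0.045   0.0887  0.0093]
```

View pics/w11.png

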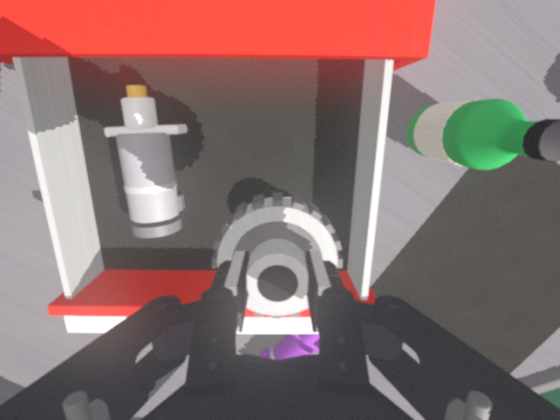

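Starter at (150,170), gear held at (277,260), and free floor to the right of the starter, between the piston (hidden below the gear) and the roof edge (row 55).

Emit:
drive_tool(moves=[[-0.023,0,0.003,-0.5,-0.5,-0.4,0],[-0.023,0,0.003,0,0,0,0],[0,0,0,0,0,0,0],[0,0.03,0,0,0,0,0],[0,0.03,0,0,0,0,0],[0,0,0,0,0,0,0]])

```text
t: 29.4
position: [0.5885, 0.3357, 0.2298]
ee_rot: [-0.561, 1.892, -1.893]
wrist_force: [-0.3, -0.7, -4.2]
grip_width: 0.347
```

Run:
```python
from h import *
to([.592,.334,.147],-146.7)
```

```text
t 29.4 pos [0.5885 0.3357 0.2298] yaw -146.9 grip 0.347 F [-0.3 -0.7 -4.2] q1,6 [0.44 1.43]
 turn [-0.07 -0.18 -0.09] shift [-0.002   0.0828  0.0033]
```

Emit:
drive_tool(moves=[[0,0.03,0,0,0,0,0],[0,0.03,0,0,0,0,0],[0,0,0,0,0,0,0]])

```text
t: 29.7
position: [0.5894, 0.3356, 0.1735]
ee_rot: [-0.556, 1.891, -1.891]
wrist_force: [0.0, -1.2, -4.9]
grip_width: 0.348
```

Run:
```python
from h import *
to([.592,.334,.147],-146.7)
```

```text
t 29.7 pos [0.5894 0.3356 0.1735] yaw -146.9 grip 0.348 F [ 0.  -1.2 -4.9] q1,6 [0.44 1.43]
 turn [-0.11 -0.21 -0.34] shift [-0.0013  0.0265  0.0028]
```

Emit:
drive_tool(moves=[[0,0.015,0,0,0,-0.3,0],[0,0.01,0,0,0,0,0],[0,0,0,0,0,0,0]])

```text
t: 30.0
position: [0.5916, 0.3365, 0.1529]
ee_rot: [-0.554, 1.89, -1.891]
wrist_force: [0.3, -0.3, -4.3]
grip_width: 0.342
```

Emit:
drive_tool(moves=[[0,0.004,0,0,0,0,0],[0,0,0,0,0,0,0]])

```text
t: 30.2
position: [0.5925, 0.337, 0.1507]
ee_rot: [-0.551, 1.889, -1.89]
wrist_force: [0.5, -0.4, -4.1]
grip_width: 0.348
```

Emit:
drive_tool(moves=[[0.001,0.005,0,0,0,-0.3,0],[0,0,0,0,0,0,0]])

```text
t: 30.4
position: [0.5929, 0.3369, 0.1477]
ee_rot: [-0.552, 1.889, -1.891]
wrist_force: [-0.7, -0.0, -3.9]
grip_width: 0.349
```

Emit:
drive_tool(moves=[[0.001,0.004,0,0,0,0,0],[0,0,0,0,0,0,0]])

```text
t: 30.6
position: [0.5939, 0.3374, 0.1475]
ee_rot: [-0.546, 1.888, -1.888]
wrist_force: [-0.1, 0.2, -3.3]
grip_width: 0.344
```

Emit:
drive_tool(moves=[[0.001,0.004,0,0,0,0,0],[0,0,0,0,0,0,0]])

```text
t: 30.8
position: [0.5948, 0.3379, 0.1473]
ee_rot: [-0.54, 1.887, -1.885]
wrist_force: [-0.2, 0.1, -3.8]
grip_width: 0.347
```

Emit:
drive_tool(moves=[[0,0,0,0,0,0,0.65],[0,0,0,0,0,0,0.65],[0,0,0,0,0,0,0.65],[0,-0.02,0,0,0,0,0.65],[0,-0.05,0,0,0,0,0.65],[0,-0.05,0,0,0,0,0.65],[0,-0.03,0,0,0,0,0.65],[0,0,0,0,0,0,0]])

```text
t: 31.6
position: [0.5908, 0.3361, 0.2985]
ee_rot: [-0.547, 1.888, -1.889]
wrist_force: [0.4, -0.3, 0.4]
grip_width: 0.496
```

Run:
```python
from h import *
im=snap('wrist','w12.png');places(im,'wrist',['piston_mid','starter_mid','gear_mid','drawer_floor'])
im=snap('top');places(im,'top',['conrod_mid','carton_mid','lever_pad','drawer_lip','hammer','spanner','oil_bottle'])
to([.35,-.285,.25],-146)
```

```text
piston_mid wrist 0.64 [0.526 0.293 0.127] [276. 267.]
starter_mid wrist 0.97 [0.506 0.435 0.121] [153. 211.]
gear_mid wrist 0.78 [0.595 0.339 0.12 ] [275. 191.]
drawer_floor wrist 0.94 [0.554 0.392 0.103] [214. 192.]
conrod_mid top 0.28 [ 0.451 -0.359  0.004] [355. 219.]
lever_pad top 0.82 [ 0.349 -0.285  0.078] [335. 251.]
lever_pad top 0.5 [0.557 0.397 0.101] [103. 182.]
drawer_lip top 0.87 [0.41  0.298 0.17 ] [127. 230.]
hammer top 0.66 [ 0.713 -0.384  0.001] [361. 137.]
spanner top 0.67 [0.714 0.179 0.002] [184. 138.]
oil_bottle top 0.86 [0.709 0.178 0.003] [184. 140.]
t 32.2 pos [0.5888 0.3351 0.2914] yaw -146.9 grip 0.001 F [0.2 1.1 0.7] q1,6 [0.44 1.43]
 turn [-0.15 -0.93 -0.13] shift [0.5447 0.0414 0.3806]
```

View pics/w12.png

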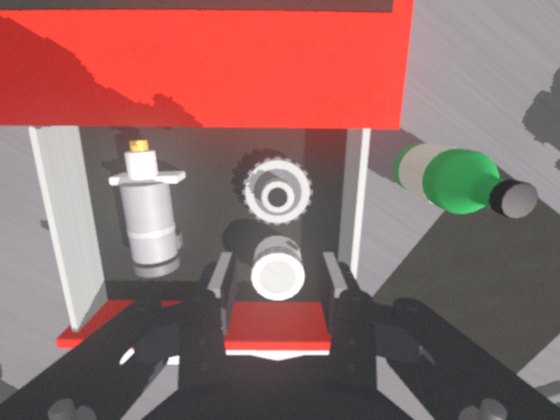

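All three parts are in: starter (150,210), gear (277,190), piston (277,265). The mat is empty. Now to the lever for three presses.

Emit:
drive_tool(moves=[[0.041,0,0.028,0,-0.9,0,0],[0.041,0,0.028,0,0,0,0],[0.041,0,0.028,0,0,0,0],[0.041,0,0.028,0,0,0,0],[0.041,0,0.028,0,0,0,0],[0.041,0,0.028,0,0,0,0],[0.041,0,0.028,0,0,0,0],[0.041,0,0.028,0,0,0,0],[0.041,0,0.028,0,0,0,0],[0.041,0,0.028,0,0,0,0],[0.041,0,0.028,0,0,0,0],[0,0,0,0,0,0,0]])

```text
t: 33.45
position: [0.3839, -0.179, 0.2914]
ee_rot: [-0.571, 1.869, -1.887]
wrist_force: [1.0, 0.1, 0.1]
grip_width: -0.001
```

Run:
```python
from h import *
to([.35,-.285,.15],-146)
```

```text
t 33.5 pos [ 0.3839 -0.179   0.2914] yaw -145.7 grip -0.001 F [1.  0.1 0.1] q1,6 [-0.56  0.41]
 turn [-0.64  0.25 -0.26] shift [0.0874 0.1414 0.0689]
```

Emit:
drive_tool(moves=[[0.044,0,0.034,-0.6,0,-0.3,0],[0.043,0,0.034,0,0,0,0],[0,0,0,0,0,0,0],[0,0.04,0,0,0,0,0],[0,0.04,0,0,0,0,0],[0,0.04,0,0,0,0,0],[0,0,0,0,0,0,0]])

```text
t: 34.15
position: [0.357, -0.274, 0.1726]
ee_rot: [-0.57, 1.871, -1.887]
wrist_force: [-0.4, -0.2, 0.4]
grip_width: -0.001
```

Run:
```python
from h import *
im=snap('wrist');places(im,'wrist',['lever_pad'])
to([.35,-.285,.1],-146)
```

```text
lever_pad wrist 0.96 [ 0.346 -0.283  0.073] [277. 236.]
t 34.2 pos [ 0.3596 -0.2768  0.1788] yaw -145.8 grip -0.002 F [ 0.3 -0.3  0.3] q1,6 [-0.78  0.2 ]
 turn [-1.15  0.2  -0.39] shift [0.0126 0.0788 0.0014]
```

Emit:
drive_tool(moves=[[0.0125,0,0.001,-1.1,0,-0.4,0],[0,0,0,0,0,0,0],[0,0.04,0,0,0,0,0],[0,0.025,0,0,0,0,0],[0,0,0,0,0,0,0]])

```text
t: 34.75
position: [0.356, -0.2917, 0.1266]
ee_rot: [-0.568, 1.856, -1.898]
wrist_force: [-0.7, 0.4, 0.0]
grip_width: 0.002
```

Run:
```python
from h import *
to([.349,-.284,.1],-146)
```

```text
t 34.8 pos [ 0.356  -0.2917  0.1266] yaw -145.8 grip 0.002 F [-0.7  0.4  0. ] q1,6 [-0.8   0.17]
 turn [-1.34  0.24 -0.21] shift [ 0.0016  0.0266 -0.0103]
```

Emit:
drive_tool(moves=[[0.0015,0,-0.01,-2,0,0,0],[0,0,0,0,0,0,0],[0,0.02,0,0,0,0,0],[0,0,0,0,0,0,0]])

```text
t: 35.15
position: [0.3527, -0.2882, 0.1147]
ee_rot: [-0.572, 1.88, -1.879]
wrist_force: [-0.7, 0.1, -0.1]
grip_width: -0.001
```

Run:
```python
from h import *
to([.349,-.284,.1],-146)
```

```text
t 35.1 pos [ 0.3527 -0.2882  0.1147] yaw -145.8 grip -0.001 F [-0.7  0.1 -0.1] q1,6 [-0.81  0.17]
 turn [-0.06  0.19 -0.34] shift [ 0.0007  0.0147 -0.0055]
```

Press 1.

Emit:
drive_tool(moves=[[0,0.015,-0.004,0,0,0,0],[0,0.015,0,0,0,0,0],[0,0.015,0,0,0,0,0],[0,0.01,0,0,0,0,0],[0,0.005,0,0,0,0,0]])

```text
t: 35.65
position: [0.3545, -0.289, 0.0691]
ee_rot: [-0.574, 1.875, -1.882]
wrist_force: [-21.5, 19.9, 52.3]
grip_width: -0.001
```

Emit:
drive_tool(moves=[[0,0.005,0,0,0,0,0],[0,0.004,0,0,0,0,0]])

```text
t: 35.85
position: [0.3545, -0.2889, 0.0697]
ee_rot: [-0.58, 1.884, -1.875]
wrist_force: [-11.2, 9.2, 25.2]
grip_width: 0.003
```

At the hard stop (z 0.069, force risen). Release and press again, more gently at the end.

Emit:
drive_tool(moves=[[0,-0.02,0,0,0,0,0],[0,-0.03,-0.005,0,0,0,0],[0,0,0,0,0,0,0],[0,0,0,0,0,0,0],[0,0,0,0,0,0,0]])

```text
t: 36.35
position: [0.3533, -0.2861, 0.1249]
ee_rot: [-0.577, 1.876, -1.88]
wrist_force: [0.4, 0.8, 0.2]
grip_width: 0.002
```

```bash
cat > needle.py <<'E'
from h import *
def needle(cam='wrist'):
    im=snap(cam);O=np.array([.451,-.3565]);y=np.radians(-35)
    g=im['pixels'];h=cv2.cvtColor(g,cv2.COLOR_BGR2HSV)
    res={}
    for n,m in(('red',((h[...,0]<10)|(h[...,0]>170))&(h[...,1]>110)),('green',(h[...,0]>45)&(h[...,0]<80)&(h[...,1]>90))):
        P=np.array([ray(im,u,v,.066)[:2]-O for v,u in np.argwhere(m)]) if m.any() else np.zeros((0,2))
        r=np.hypot(*P.T);P=P[(r>.01)&(r<.041)]
        if len(P): a=P.mean(0);res[n]=(len(P),np.degrees(np.arctan2(a[1],a[0])).round(1))
    print(res)
E
python3 - <<'E'
from needle import *
to([.349,-.284,.1],-146);needle('top');needle('wrist')
E
```

```text
t 36.4 pos [ 0.3533 -0.2861  0.1249] yaw -145.6 grip 0.002 F [0.4 0.8 0.2] q1,6 [-0.8   0.17]
 turn [-0.18  0.37 -0.18] shift [ 0.0024  0.0249 -0.0042]
{'red': (8, np.float64(16.9))}
{'red': (399, np.float64(8.6)), 'green': (13, np.float64(33.8))}
```

Needle is 25° past the green mark: one count. Second press.

Emit:
drive_tool(moves=[[0.002,0.02,-0.003,0,0,0,0],[0,0.015,0,0,0,0,0],[0,0.01,0,0,0,0,0],[0,0.007,0,0,0,0,0],[0,0.004,0,0,0,0,0],[0,0.004,0,0,0,0,0],[0,0.003,0,0,0,0,0]])

```text
t: 37.15
position: [0.3499, -0.2851, 0.0688]
ee_rot: [-0.587, 1.892, -1.868]
wrist_force: [-10.9, 10.3, 25.5]
grip_width: 0.0
```

At the stop. Release, then the third press in the same way.

Emit:
drive_tool(moves=[[0,-0.02,0,0,0,0,0],[0,-0.03,0,0,0,0,0],[0,0,0,0,0,0,0],[0,0,0,0,0,0,0],[0,0,0,0,0,0,0]])

```text
t: 37.65
position: [0.3508, -0.2857, 0.1192]
ee_rot: [-0.587, 1.893, -1.868]
wrist_force: [-0.2, -0.0, -0.1]
grip_width: 0.002
```

Run:
```python
from needle import *
to([.349,-.284,.1],-146);needle('wrist')
```

```text
t 37.6 pos [ 0.3508 -0.2857  0.1192] yaw -145.6 grip 0.002 F [-0.2 -0.  -0.1] q1,6 [-0.8   0.17]
 turn [0.78 0.43 0.03] shift [ 0.0005  0.0192 -0.0024]
{'red': (406, np.float64(-21.3)), 'green': (13, np.float64(33.7))}
```

Emit:
drive_tool(moves=[[0,0.016,-0.002,0.6,0,0,0],[0,0.013,0,0,0,0,0],[0,0.01,0,0,0,0,0],[0,0.007,0,0,0,0,0],[0,0.004,0,0,0,0,0],[0,0.004,0,0,0,0,0],[0,0.003,0,0,0,0,0]])

```text
t: 38.4
position: [0.3491, -0.2838, 0.0685]
ee_rot: [-0.594, 1.9, -1.864]
wrist_force: [-11.6, 10.9, 27.2]
grip_width: 0.0
```

Emit:
drive_tool(moves=[[0,-0.02,0,0,0,0,0],[0,-0.04,0,0,0,0,0],[0,-0.05,0,0,0,0,0],[0,-0.05,0,0,0,0,0],[0,0,0,0,0,0,0],[0,0,0,0,0,0,0]])

```text
t: 39.0
position: [0.352, -0.2862, 0.2312]
ee_rot: [-0.595, 1.904, -1.86]
wrist_force: [0.8, 0.4, -0.9]
grip_width: 0.002
```

Run:
```python
from needle import *
needle('wrist')
t=snap('top');places(t,'top',['drawer_lip','drawer_floor','gear_mid','piston_mid'])
e=np.radians(33.3);ex=np.array([np.cos(e),np.sin(e)]);p=np.array([.409,.298])-.05*ex;print(p)
to([*p,.25],-146.7)
```

```text
{'red': (98, np.float64(-40.6))}
drawer_lip top 0.67 [0.409 0.295 0.167] [129. 231.]
drawer_floor top 0.73 [0.557 0.397 0.099] [103. 182.]
drawer_floor top 0.69 [ 0.708  0.175 -0.   ] [185. 140.]
gear_mid top 0.91 [0.596 0.333 0.121] [122. 167.]
piston_mid top 0.74 [0.411 0.297 0.167] [128. 230.]
piston_mid top 0.62 [0.524 0.292 0.122] [136. 192.]
[0.36720963 0.27054886]
t 39.3 pos [ 0.3512 -0.2855  0.2294] yaw -145.5 grip -0.004 F [-0.7  0.1 -0.1] q1,6 [-0.8   0.17]
 turn [1.63 1.17 0.28] shift [-0.3187 -0.0206 -0.4559]
```

Run:
```python
from needle import *
a=snap('top')['pixels'][195:245,325:385];b=snap('scene')['pixels'][200:260,175:255];c=snap('wrist')['pixels']
z=lambda i,w,h:cv2.resize(i,(w,h),interpolation=cv2.INTER_CUBIC)
cv2.imwrite('pics/c1.png',np.vstack([np.hstack([z(a,360,300),z(b,400,300)]),z(c[120:420,:],760,290)]))
```

```text
(no output)
```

View pics/c1.png

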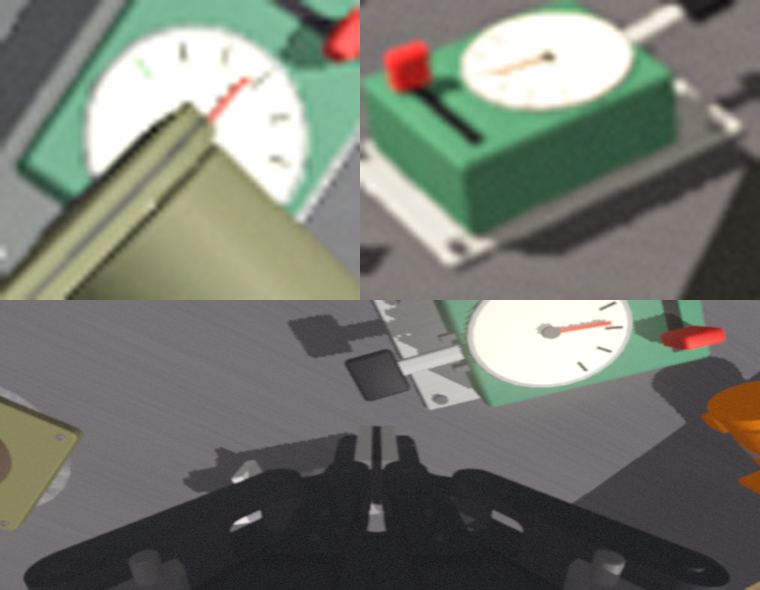

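Needle (3 counts) is at the third mark after green in both top and wrist crops, the lever is up, and the reset tab is at rest. Now to the drawer lip.

Emit:
drive_tool(moves=[[-0.045,-0.002,-0.02,1.6,1.2,0.3,0],[-0.045,-0.002,-0.02,0,0,0,0],[-0.045,-0.002,-0.02,0,0,0,0],[-0.045,-0.002,-0.02,0,0,0,0],[-0.045,-0.002,-0.02,0,0,0,0],[-0.045,-0.002,-0.02,0,0,0,0],[0,-0.002,-0.045,0,0,0,0],[0,0,-0.045,0,0,0,0],[0,0,-0.045,0,0,0,0],[0,0,-0.045,0,0,0,0],[0,0,-0.045,0,0,0,0],[0,0,-0.045,0,0,0,0]])

```text
t: 40.65
position: [0.3664, 0.2006, 0.2383]
ee_rot: [-0.559, 1.905, -1.903]
wrist_force: [0.9, 0.1, -0.6]
grip_width: 0.004
```

Run:
```python
from h import *
to([.367,.27,.23],-146.7)
```

```text
t 40.6 pos [0.3664 0.2006 0.2383] yaw -147.7 grip 0.004 F [ 0.9  0.1 -0.6] q1,6 [0.37 1.38]
 turn [ 0.17 -0.97  0.36] shift [-0.0386  0.0083 -0.0577]
```

Emit:
drive_tool(moves=[[-0.01,0,-0.029,0,-0.9,0.3,0],[-0.02,0,-0.029,0,0,0,0],[0,0,0,0,0,0,0],[0,0,0,0,0,0,0]])

```text
t: 41.05
position: [0.3553, 0.2716, 0.2375]
ee_rot: [-0.575, 1.89, -1.883]
wrist_force: [0.6, -0.1, -0.4]
grip_width: -0.003
```

Run:
```python
from h import *
im=snap('wrist');places(im,'wrist',['drawer_lip'])
e=np.radians(33.3);ex=np.array([np.cos(e),np.sin(e)])
to([*(np.array([.409,.297])-.03*ex),.166],-146.7)
```

```text
drawer_lip wrist 0.85 [0.415 0.304 0.165] [287. 131.]
t 41.1 pos [0.3557 0.2709 0.2376] yaw -146.3 grip 0.001 F [-0.5  0.3 -0.7] q1,6 [0.53 1.51]
 turn [0.23 0.38 0.05] shift [-0.0289  0.0716  0.0074]
```

Emit:
drive_tool(moves=[[0,0.025,0.005,0,0,0,0],[0,0.025,0,0,0,0,0],[0,0.025,0,0,0,0,0],[0,0,0,0,0,0,0],[0,0,0,0,0,0,0]])

```text
t: 41.65
position: [0.3613, 0.2625, 0.1622]
ee_rot: [-0.561, 1.895, -1.889]
wrist_force: [-0.1, 0.5, 1.5]
grip_width: 0.0
```

Run:
```python
from h import *
to([.412,.300,.166],-146.7)
```

```text
t 41.6 pos [0.3613 0.2625 0.1622] yaw -146.8 grip 0.0 F [-0.1  0.5  1.5] q1,6 [0.51 1.5 ]
 turn [ 0.15 -0.15 -0.15] shift [-0.063  -0.0038 -0.0035]
```

Emit:
drive_tool(moves=[[-0.02,-0.002,-0.002,0,0,0,0],[-0.018,0,-0.001,0,0,0,0],[-0.01,0,0,0,0,0,0],[-0.015,0,0,0,0,0,0],[-0.018,0,0,0,0,0,0],[-0.02,0,0,0,0,0,0],[-0.02,0,0,0,0,0,0],[-0.02,0,0,0,0,0,0]])

```text
t: 42.45
position: [0.4797, 0.3396, 0.1699]
ee_rot: [-0.566, 1.9, -1.897]
wrist_force: [-2.2, -1.7, -1.0]
grip_width: 0.002
```

Run:
```python
from h import *
to([.594,.418,.164],-146.7)
```

```text
t 42.5 pos [0.4797 0.3396 0.1699] yaw -147.2 grip 0.002 F [-2.2 -1.7 -1. ] q1,6 [0.52 1.52]
 turn [ 0.2  -0.45  0.32] shift [-0.1386  0.0059 -0.0027]
```

Emit:
drive_tool(moves=[[-0.02,0.003,0,0,-0.4,0.3,0],[-0.02,0.001,0,0,0,0,0],[-0.02,0.001,0,0,0,0,0],[-0.02,0.001,0,0,0,0,0],[-0.015,0.001,0,0,0,0,0]])

```text
t: 42.95
position: [0.5632, 0.3921, 0.1677]
ee_rot: [-0.568, 1.897, -1.892]
wrist_force: [0.9, 0.4, 0.7]
grip_width: -0.0
```

Run:
```python
from h import *
to([.594,.418,.164],-146.7)
```

```text
t 43.0 pos [0.5632 0.3921 0.1677] yaw -146.8 grip -0.0 F [0.9 0.4 0.7] q1,6 [0.53 1.52]
 turn [ 0.2  -0.15  0.17] shift [-0.04    0.0037 -0.0047]
```

Emit:
drive_tool(moves=[[-0.012,0.002,-0.002,0,0,0,0],[-0.01,0,0,0,0,0,0],[-0.008,0,0,0,0,0,0]])

```text
t: 43.25
position: [0.5798, 0.4044, 0.1673]
ee_rot: [-0.607, 1.899, -1.915]
wrist_force: [-39.6, -24.9, 23.1]
grip_width: -0.001
```

Emit:
drive_tool(moves=[[-0.006,0,0,0,0,0,0],[-0.005,0,0,0,0,0,0]])

```text
t: 43.45
position: [0.5796, 0.4043, 0.1679]
ee_rot: [-0.646, 1.901, -1.937]
wrist_force: [-14.8, -9.2, 7.1]
grip_width: -0.001
```

Hard stop reached. Backing off and checking.

Emit:
drive_tool(moves=[[0.02,0,0,0,0,0,0],[0.04,0,0,0,0,0,0],[0.05,0,0,0,0,0,0],[0.05,0,0,0,0,0,0],[0.02,-0.05,0,0,0,0,0],[0,-0.05,0,0,0,0,0],[0,-0.03,0,0,0,0,0],[0,0,0,0,0,0,0],[0,0,0,0,0,0,0],[0,0,0,0,0,0,0]])

```text
t: 44.45
position: [0.429, 0.3032, 0.3063]
ee_rot: [-0.659, 1.904, -1.946]
wrist_force: [0.4, -0.2, 0.2]
grip_width: 0.004
```

Run:
```python
from needle import *
st();w=snap('wrist');places(w,'wrist',['drawer_lip'])
im=snap('top');places(im,'top',['drawer_lip','hammer','spanner','oil_bottle','counter']);needle('top')
z=lambda i,w,h:cv2.resize(i,(w,h),interpolation=cv2.INTER_CUBIC)
s=snap('scene')['pixels']
cv2.imwrite('pics/end.png',np.hstack([z(im['pixels'][80:380,40:480],410,300),np.vstack([z(w['pixels'],390,290),z(s,390,290)])[:, :]]) if 0 else np.vstack([z(im['pixels'][90:350,60:480],780,300),np.hstack([z(w['pixels'],390,290),z(im['pixels'][195:245,325:385],390,290)])]))
```

```text
t 44.45 pos [0.429  0.3032 0.3063] grip 0.003736829703606895 F [ 0.4 -0.2  0.2]
[[-0.835 -0.079  0.544]
 [-0.542 -0.045 -0.839]
 [ 0.091 -0.996 -0.005]]
drawer_lip top 0.85 [0.588 0.412 0.166] [ 89. 167.]
hammer top 0.93 [ 0.714 -0.385  0.003] [361. 137.]
oil_bottle top 0.9 [0.709 0.179 0.001] [184. 140.]
counter top 0.85 [ 0.456 -0.358  0.006] [354. 217.]
{'red': (7, np.float64(-40.4))}
```

View pics/end.png

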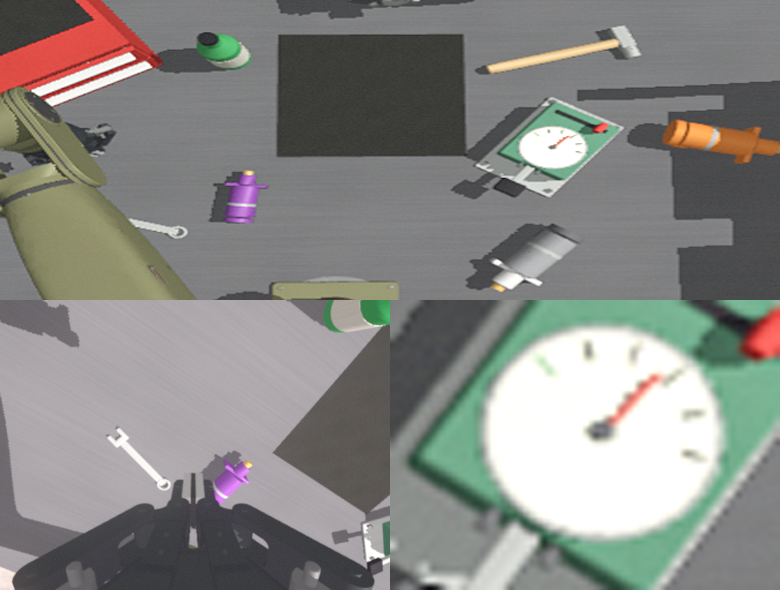

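Run:
```python
from h import *
im=snap('wrist');places(im,'wrist',['spanner'])
print(arm.job_done())
```

```text
spanner wrist 0.8 [0.262 0.328 0.001] [206. 232.]
the job is handed in; nothing more can be done
None
```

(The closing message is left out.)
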